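Finish the pinwheel layer and hold the case lid

ROBOT

A 6-joint arm with a two-finger parallel gripper is mounted at the origin on the work surface. World frame = base frame: x ahead of the robot, y to its left, z up, the work surface at z = 0. Lengths are in mm, angles in rad, forces in N, time in s.
With the tool pointing down it reaches from about 350 to 975 mm from the base axis. Payload 7.1 kg.
Tool frame: the origin (TCP) lies on the front face of the gripper's body, between the roots of the fingers; the fingertips stand 80 mm ahead of it and the grasp point (between the pads) lies 61 mm ahead of it (env.tips_ahead is the distance from the TCP to the fingertips, in mm); z points along the fingers, y is the direction in which the jaws open and shut (so a half turn about z gives the same grasp; the last joint's range is limited). The gripper opens to 88 mm and grips with 3 to 60 N. Pads are 20 mm wide; open, the fingers measure 115 mm over their backs; the gripper's body (75 mm by 178 mm) begins 61 mm behind the grasp point.
Start: joints at [-0.019, 0.423, 1.63, -0, 1.089, -0.019], TCP at [624.984, 0.026, 302.675] pointing down, gripper open.
Joint ranges: [-3, 3], [-0.9, 2.11], [0.09, 2.58], [-1.31, 4.45], [0.11, 2.69], [-2.54, 2.54]. Speed limits (rad/s): [2.39, 2.39, 3.01, 3.14, 3.14, 3.14].

INTERFACE

Orientations are given as a unit quaternion [x, y, z, w].
In Python, from station import env, set_gripper, viewer, workorder gives the robot as it stands. Calls block until the motion is done:
- env.reach(position, orientation): joint-space move of the TCP to a pose.
- env.move_l(position, rot=None, rate=150, f_stop=None): straight line of the TCP; rot=None keeps the orientation; rate is the mean speed in mm/s. With f_stop (N) it stops when the force on the tool has changed by that much, and returns True; else False.
- env.move_joints(angles): joint-space move.
- set_gripper(opening): finger opening in mm; the grip force is fixed at half the most; returns when the fingers have stopped.
- env.hold(seconds).
- env.ik(position, orientation): joint angles nearest the present ones, or None.
- env.read_state(): the state.
- viewer.camera(name): name is "scene" or "side" or "wrist"; returns the picture (384x512x3 uint8, blue, green, red); there is no depth.
- viewer.camera_params(name): a dict with "fx", "fy", "cx", "cy" (pixels), "pose" (4x4, takes a point from camera to world coordinates); the wrist camera has in their place "tool_from_camera" (4x4, takes a point from camera to tool coordinates, whose origin is the TCP and whose axes are the flange's). Camera axes: x right, y up, looking along -z (the intrinsics and any distortion apply to the point x, -y, -z); pixel columns grow to the right and rows downward; lengths in mm; the calibration is good to about 2 mm. A picture is of the moment at which its call begins: read the wrist's pose just before it. camera_params takes no time and is no camera call.
A pose or a line that the arm cannot do raises env.IKError and nothing moves.
- workorder.sign_off(): hands the job in, once; it reports no verdict.
The state is a dict: "time_s": time; "qpos": joint angles; "dq": joint speeds; "tau": joint torques, N m; "tool_pos": TCP position; "orientation": TCP orientation; "force": force on the tool from outside, world axes, zero at the start; "wrist_torque": the same for the moment, N m; "width": finger opening in mm.
Only numpy, scipy, OpenCV 4.12 (cv2) and the standard library are available. Lean on these libraries where they do the work, as an engineer would, in place of code of your own. Each camera call takes 0.05 s, during which the arm holds its last target.

TASK

Finish the layer of cartons on the plywood board: set the two loose cartons flat into its two empty places, so that all four lie as a pinwheel, each one's end facing the next one's side a few millimetres away, round a square gap in the middle, and leave the case shut until that is done. Then lift the case's lid by its pull tab and hold it open at 60 degrees from shut so that I can put the loaded board in; finish while still holding it there, because the lid falls shut when let go. Leave the other things on the table where they are.

Things in the scene. Friction and masses are not known exactly. Their poses are not given: they have to be found in the camera images.
- carton_1: One of two loose cardboard cartons standing on the table. Body 80 (x) x 48 (y) x 44 mm high; on its top, in the middle, an upright folded carry ridge 36 mm long (x), 12 mm thick (y), 30 mm tall, so 74 mm high in all; lift it by the ridge. Weighs roughly 0.08 to 0.17 kg. Origin: centre of its underside; x along its length, z up.
- carton_2: The other loose carton, the same; the two are interchangeable. Same carton as carton_1. Origin: centre of its underside; x along its length, z up. 
- laid_1: Carton already laid on the board, not fastened, its length along the board's x, centred near (-27, -43) mm in the board's frame. Same carton as carton_1. Origin: centre of its underside; x along its length, z up. 
- laid_2: Carton already laid on the board, not fastened, its length along the board's x, centred near (27, 43) mm in the board's frame. Same carton as carton_1. Origin: centre of its underside; x along its length, z up. 
- board: Square plywood board fixed on the table, 150 x 150 x 12 mm thick. Origin: centre of its underside; z up. The pinwheel fills a 134 mm square in its middle, with 6 mm gaps: laid cartons at (-27, -43) and (27, 43) mm with their length along the board's x, empty places at (43, -27) and (-43, 27) mm for cartons with their length along the board's y.
- place_1 (a point): Centre of one empty place, on the board's upper face (12 mm above the table), at (43, -27) mm of the board's frame; axes as the board's. The carton there lies with its length along the board's y, either way round.
- place_2 (a point): Centre of the other empty place, on the board's upper face, at (-43, 27) mm of the board's frame; axes as the board's. The carton there lies with its length along the board's y, either way round.
- case: Olive storage case fixed on the table, 180 (x) x 220 (y) x 100 mm high without its lid, empty. Origin: centre of its underside; its front, with the pull tab, faces its -x; z up.
- lid (a joint): Angle of the case's lid, rad: 0 shut, grows as the front edge rises, 60 degrees is 1.047, stop at 1.9. Flat lid 180 x 220 x 12 mm, roughly 0.4 to 0.85 kg, hinged along the far (+x) upper edge of the case. The hinge turns freely with no spring or stay: below a right angle the lid falls shut when let go.
- lid_hinge (a point): Middle of the hinge line, 100 mm above the table; the line runs along the case's y. Axes as the case's.
- lid_tab (a point): Grip point in the lid's black pull tab, which stands straight out of the middle of the lid's front edge: 55 mm long, 24 mm wide (along the case's y), 14 mm thick. The point is at mid-thickness, 38 mm beyond the lid's edge and 17 mm from the tab's end; with the lid shut it is 218 mm in front of the hinge line and 6 mm above it. Moves and turns with the lid. Can be pinched across its width from above, and turns between the fingers as the lid rises.
- tape_roll: Bystander: roll of masking tape lying flat, 72 mm across, 28 mm high. Origin: centre of its underside.
- stone: Bystander: grey stone pattern weight, 72 mm across, 30 mm high. Origin: centre of its underside.
- screwdriver: Bystander: screwdriver lying on the table, 170 mm long along its x.
- rule: Bystander: aluminium rule lying flat, 30 x 300 x 5 mm. Origin: centre of its underside.
- pencil_cup: Bystander: white ceramic cup, 76 mm across, 95 mm high. Origin: centre of its underside.
- tape_dispenser: Bystander: dark steel tape dispenser, 190 x 80 x 110 mm high. Origin: centre of its underside.
- button_jar: Bystander: jar with a steel cap, 64 mm across, 90 mm high. Origin: centre of its underside.
Things that resemble listed ones, but are neither listed nor needed, are in the scene too. What is shaped like the laid_2 but green or pink is not meant. What is shaped like the carton_1 but purple is not meant.

How it is judged (in metres and radians):
On the way:
1. all four cartons lie in the pinwheel on the board, let go and at rest, while the lid is still shut (z of laid_1 in the frame of board between 0.009 and 0.015 m and angle between each of laid_1, laid_2, carton_1, carton_2's own z axis and vertical below 0.08 rad and linear speed of each of laid_1, laid_2, carton_1, carton_2 below 0.02 m/s and z of laid_2 in the frame of board between 0.009 and 0.015 m and z of carton_1 in the frame of board between 0.009 and 0.015 m and z of carton_2 in the frame of board between 0.009 and 0.015 m and x of laid_1 in the frame of board between -0.039 and -0.015 m and y of laid_1 in the frame of board between -0.055 and -0.031 m and angle between the x axis of each of laid_1, laid_2 and the x axis of board, either way round below 0.15 rad and x of laid_2 in the frame of board between 0.015 and 0.039 m and y of laid_2 in the frame of board between 0.031 and 0.055 m and ((horizontal distance between carton_1 and place_1 below 0.012 m and angle between the x axis of each of carton_1, carton_2 and the y axis of board, either way round below 0.15 rad and horizontal distance between carton_2 and place_2 below 0.012 m) or (horizontal distance between carton_1 and place_2 below 0.012 m and angle between the x axis of each of carton_1, carton_2 and the y axis of board, either way round below 0.15 rad and horizontal distance between carton_2 and place_1 below 0.012 m)) and contact force between each of laid_1, laid_2, carton_1, carton_2 and the arm below 0.1 N and contact force between each of laid_1, laid_2, carton_1, carton_2 and the fingers below 0.1 N and value of joint lid below 0.06 rad), for 0.2 s.
At the end, for the whole second after the job is handed in: Robot holds the lid (contact over 0.4 N, nothing else props it) still (under 0.05 rad/s) at 60 degrees, within 6.8; all four cartons at rest, flat on the board, within 12 mm of their pinwheel places (laid ones: along each board axis) and 8.5 degrees of square to it (z of laid_1 in the frame of board between 0.009 and 0.015 m and angle between each of laid_1, laid_2, carton_1, carton_2's own z axis and vertical below 0.08 rad and linear speed of each of laid_1, laid_2, carton_1, carton_2 below 0.02 m/s and z of laid_2 in the frame of board between 0.009 and 0.015 m and z of carton_1 in the frame of board between 0.009 and 0.015 m and z of carton_2 in the frame of board between 0.009 and 0.015 m and x of laid_1 in the frame of board between -0.039 and -0.015 m and y of laid_1 in the frame of board between -0.055 and -0.031 m and angle between the x axis of each of laid_1, laid_2 and the x axis of board, either way round below 0.15 rad and x of laid_2 in the frame of board between 0.015 and 0.039 m and y of laid_2 in the frame of board between 0.031 and 0.055 m and ((horizontal distance between carton_1 and place_1 below 0.012 m and angle between the x axis of each of carton_1, carton_2 and the y axis of board, either way round below 0.15 rad and horizontal distance between carton_2 and place_2 below 0.012 m) or (horizontal distance between carton_1 and place_2 below 0.012 m and angle between the x axis of each of carton_1, carton_2 and the y axis of board, either way round below 0.15 rad and horizontal distance between carton_2 and place_1 below 0.012 m)) and value of joint lid between 0.927 and 1.167 rad and velocity of joint lid between -0.05 and 0.05 rad/s and (contact force between lid and the fingers above 0.4 N or contact force between lid and the arm above 0.4 N) and contact force between lid and laid_1 below 0.1 N and contact force between lid and laid_2 below 0.1 N and contact force between lid and carton_1 below 0.1 N and contact force between lid and carton_2 below 0.1 N and contact force between lid and tape_roll below 0.1 N and contact force between lid and stone below 0.1 N and contact force between lid and screwdriver below 0.1 N and contact force between lid and rule below 0.1 N and contact force between lid and pencil_cup below 0.1 N and contact force between lid and tape_dispenser below 0.1 N and contact force between lid and button_jar below 0.1 N); the arm keeps its last pose, push and grip.
It fails at once if a bystander is moved by more than 30 mm (distance of any of tape_roll, stone, screwdriver, rule, pencil_cup, tape_dispenser, button_jar from where it was at the start of the episode above 0.03 m).
It also fails if it takes over 59 s, if anything falls off the work surface, if the arm or the gripper's body presses on something with over 40 N, if the wrist force passes 120 N, or if a joint passes its speed limit or range.

## Working session

There is one attempt and no reset: what is moved stays moved. The work goes in short steps, each a Python script; the robot and the scene stay as the last script left them, time stands still between calls to the robot, and variables do not carry over. Pictures are saved under pics/ and viewed, and the job is handed in when it is done.

```bash
ls; mkdir -p pics; python3 - <<'E'
from station import env,set_gripper,viewer,workorder
import cv2
for n in ["scene","side","wrist"]:
    cv2.imwrite(f"pics/a_{n}.png",viewer.camera(n)); print(n,viewer.camera_params(n))
print(env.read_state())
E
```

```text
pics
scene {'fx': 391.2402807742556, 'fy': 391.2402807742556, 'cx': 252.09163714048447, 'cy': 191.09141036762563, 'pose': array([[ 2.96206741e-01, -7.28326692e-01,  6.17901121e-01,
         1.40697390e+03],
       [ 9.55072403e-01,  2.19144827e-01, -1.99530074e-01,
        -2.89635972e+02],
       [ 9.91324423e-03,  6.49242462e-01,  7.60516899e-01,
         1.15002907e+03],
       [ 0.00000000e+00,  0.00000000e+00,  0.00000000e+00,
         1.00000000e+00]])}
side {'fx': 348.4864584588526, 'fy': 348.4864584588526, 'cx': 251.40251212164821, 'cy': 195.29306024074623, 'pose': array([[ 8.72698011e-01,  3.34574624e-01, -3.55609340e-01,
         1.04315331e+02],
       [-4.88258436e-01,  6.00049464e-01, -6.33675264e-01,
        -8.08324091e+02],
       [ 1.37153085e-03,  7.26636403e-01,  6.87020857e-01,
         9.76523917e+02],
       [ 0.00000000e+00,  0.00000000e+00,  0.00000000e+00,
         1.00000000e+00]])}
wrist {'fx': 337.907103953502, 'fy': 337.907103953502, 'cx': 254.15404871686485, 'cy': 192.22796714010647, 'tool_from_camera': array([[ 6.64367075e-04,  9.58642046e-01,  2.846137
[... 268 characters left out ...]
    1.00000000e+00]])}
{'time_s': 0.15, 'qpos': array([-1.90110704e-02,  4.23695956e-01,  1.63048555e+00, -3.18368481e-05,
        1.08855723e+00, -1.90017051e-02]), 'dq': array([-0.00046034, -0.00269606, -0.00157709, -0.00163151,  0.00241983,
        0.00098931]), 'tau': array([ 9.52650989e-04, -5.44981134e+01, -2.73919362e+01,  6.45430083e-02,
        2.04369903e-02, -3.19723256e-05]), 'tool_pos': array([6.24681684e+02, 1.83738439e-02, 3.02072414e+02]), 'orientation': array([ 7.07104750e-01,  7.07108580e-01, -4.07585085e-04, -4.03051856e-04]), 'force': array([-0.97210148, -0.88878022,  0.12910752]), 'wrist_torque': array([-0.03314281,  0.00297355,  0.03217973]), 'width': 87.79079409272067}
```

View pics/a_scene.png

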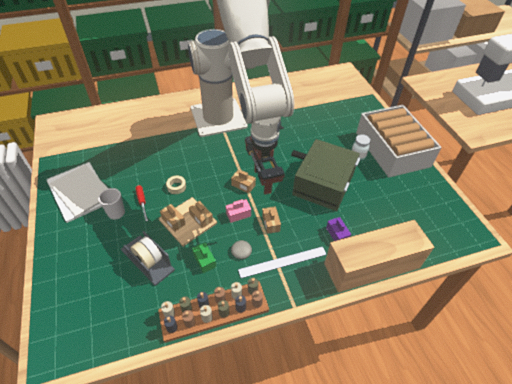

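View pics/a_side.png

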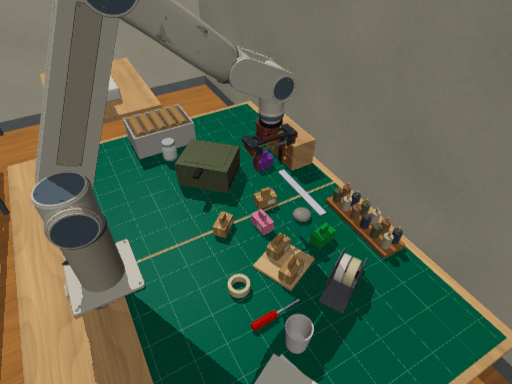

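View pics/a_wrist.png

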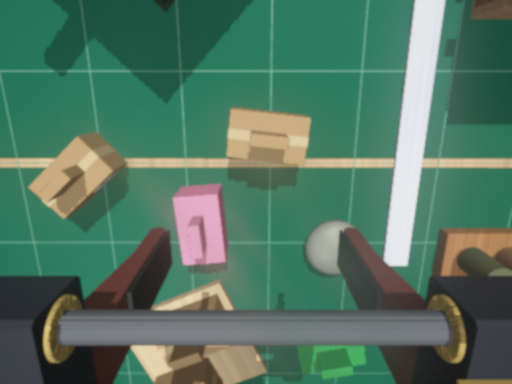

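The scene view shows the loose cartons at about (243,180) and (271,218), the board at (187,220) and the case at (325,172). Next I'll write ray helpers and get rough positions.

```bash
cat > h.py <<'E'
import numpy as np, cv2
from scipy.spatial.transform import Rotation as R
from station import env,set_gripper,viewer,workorder
def T(st):
    M=np.eye(4); M[:3,:3]=R.from_quat(st['orientation']).as_matrix(); M[:3,3]=st['tool_pos']; return M
def cam(name,st=None):
    p=viewer.camera_params(name)
    M=p['pose'] if name!='wrist' else T(st)@p['tool_from_camera']
    return (p['fx'],p['fy'],p['cx'],p['cy'],M)
def ray(c,uv):
    fx,fy,cx,cy,M=c; u,v=uv
    d=np.array([(u-cx)/fx,-(v-cy)/fy,-1.]); return M[:3,3],M[:3,:3]@d
def plane(c,uv,z):
    o,d=ray(c,uv); return o+d*(z-o[2])/d[2]
def proj(c,P):
    fx,fy,cx,cy,M=c; q=np.linalg.inv(M)@np.append(P,1)
    return np.array([cx+fx*q[0]/-q[2],cy-fy*q[1]/-q[2]])
def tri(cs,uvs):
    A=np.zeros((3,3));b=np.zeros(3)
    for c,uv in zip(cs,uvs):
        o,d=ray(c,uv); d=d/np.linalg.norm(d); P=np.eye(3)-np.outer(d,d); A+=P; b+=P@o
    x=np.linalg.solve(A,b); 
    return x,[float(np.linalg.norm(np.cross(x-ray(c,uv)[0],ray(c,uv)[1]/np.linalg.norm(ray(c,uv)[1])))) for c,uv in zip(cs,uvs)]
def down(yaw): # world angle of tool y (jaw) axis
    c,s=np.cos(yaw),np.sin(yaw)
    y=np.array([c,s,0]); z=np.array([0,0,-1.]); x=np.cross(y,z)
    return R.from_matrix(np.c_[x,y,z]).as_quat()
def shot(name):
    st=env.read_state(); im=viewer.camera('wrist'); cv2.imwrite(f'pics/{name}.png',im)
    import pickle; pickle.dump(st,open(f'pics/{name}.pkl','wb')); return im,cam('wrist',st)
def load(name):
    import pickle; return cv2.imread(f'pics/{name}.png'),cam('wrist',pickle.load(open(f'pics/{name}.pkl','rb')))
E
python3 - <<'E'
from h import *
for n,pts in dict(scene=dict(c1=(243,182,40),c2=(271,220,40),board=(187,222,12),tab=(300,155,106),lidc=(328,165,106),tape=(176,185,20),pink=(238,210,40),sd=(141,195,10)),side=dict(c1=(224,225,40),c2=(266,199,40),board=(285,265,12),tab=(199,173,106),lidc=(210,158,106),tape=(239,287,20),disp=(345,280,60),jar=(169,149,60))).items():
    for k,(u,v,z) in pts.items(): print(n,k,plane(cam(n),(u,v),z).round())
E
```

```text
scene c1 [452. -18.  40.]
scene c2 [652.  26.  40.]
scene board [ 554. -257.   12.]
scene tab [438. 213. 106.]
scene lidc [518. 293. 106.]
scene tape [ 375. -264.   20.]
scene pink [576. -73.  40.]
scene sd [ 378. -399.   10.]
side c1 [427. -32.  40.]
side c2 [628.  10.  40.]
side board [ 536. -268.   12.]
side tab [438. 204. 106.]
side lidc [515. 271. 106.]
side tape [ 362. -271.   20.]
side disp [ 644. -430.   60.]
side jar [405. 477.  60.]
```

```bash
python3 - <<'E'
from h import *
q=down(0)
for n,p in [('w1',(520,-20,380)),('w2',(580,-235,380)),('w3',(520,-255,380))]:
    env.reach(p,q); env.hold(0.15); shot(n); print(n,env.read_state()['time_s'],env.read_state()['tool_pos'])
E
```

```text
w1 0.9417 [520.75485967 -19.80739444 378.6806678 ]
w2 2.0333 [ 580.10913151 -233.43050973  380.31547272]
w3 2.5917 [ 520.94439679 -254.53966954  380.19925717]
```

View pics/w1.png

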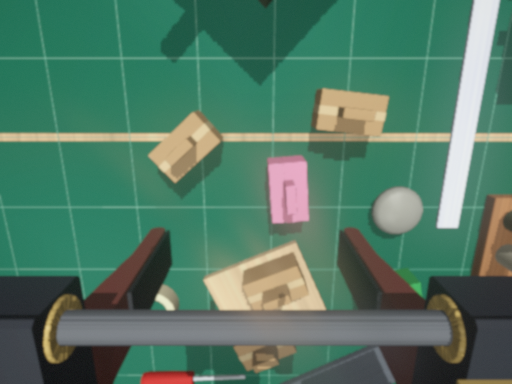

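View pics/w2.png

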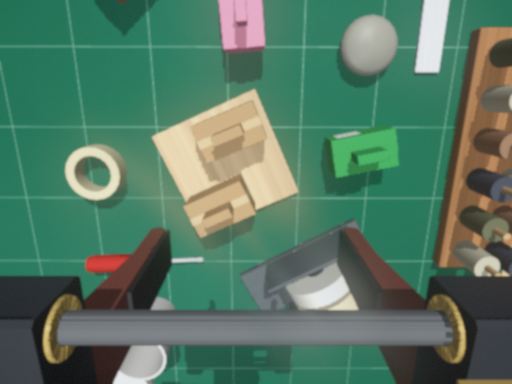

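View pics/w3.png

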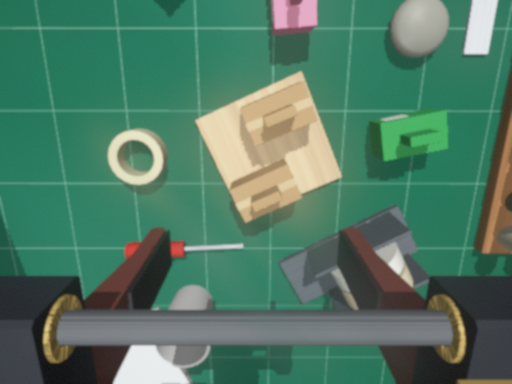

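The wrist views show both loose cartons (w1: (186,147), (350,112)). They also show the board with corners at about (153,137), (255,91) and (297,192) in w2. Next is the case, plus enlarged crops for picking corners.

```bash
python3 - <<'E'
from h import *
q=down(0)
for n,p in [('w4',(580,40,380)),('w5',(480,190,420)),('w6',(420,190,420))]:
    env.reach(p,q); env.hold(0.15); shot(n); print(n,env.read_state()['time_s'],env.read_state()['tool_pos'])
def crop(n,x,y,w,h,s):
    im=load(n)[0][y:y+h,x:x+w]; return cv2.resize(im,None,fx=s,fy=s,interpolation=cv2.INTER_CUBIC)
cv2.imwrite('pics/x2.png',crop('w2',140,80,170,165,3.5))
cv2.imwrite('pics/x3.png',crop('w3',185,60,170,165,3.5))
cv2.imwrite('pics/x1.png',crop('w1',140,80,260,110,3))
E
```

```text
w4 3.9417 [580.08273167  38.77662731 380.01891697]
w5 4.9083 [480.72983417 188.94260751 419.42912185]
w6 5.4583 [420.99304679 189.8941852  420.00673565]
```

View pics/w4.png

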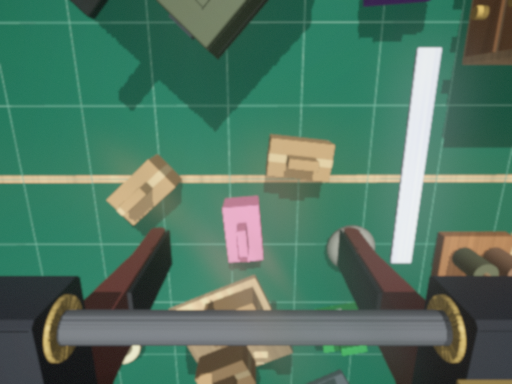

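View pics/w5.png

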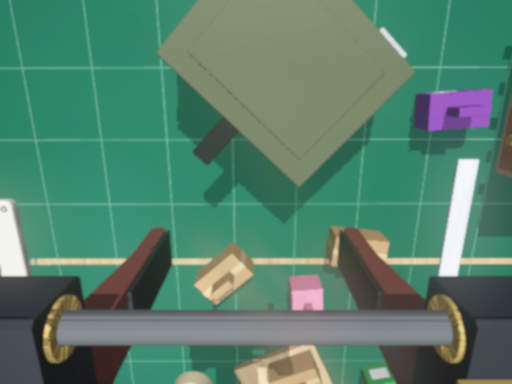

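View pics/w6.png

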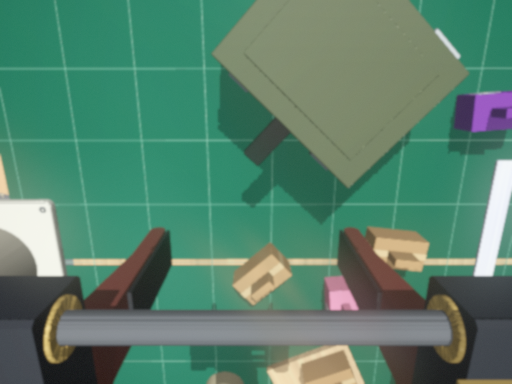

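View pics/x2.png

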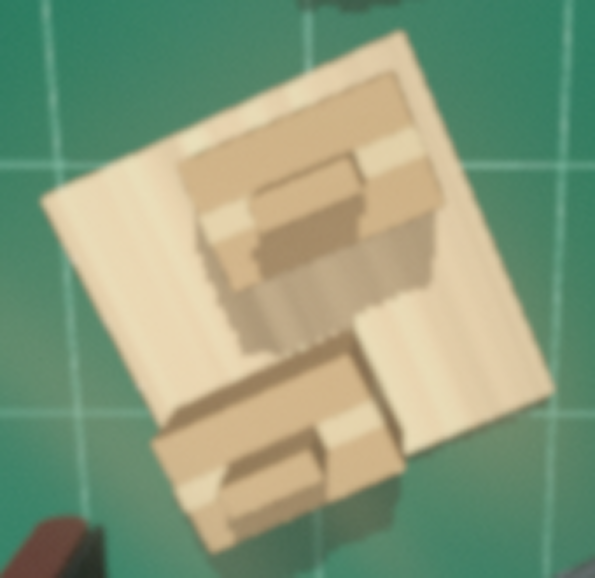

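View pics/x3.png

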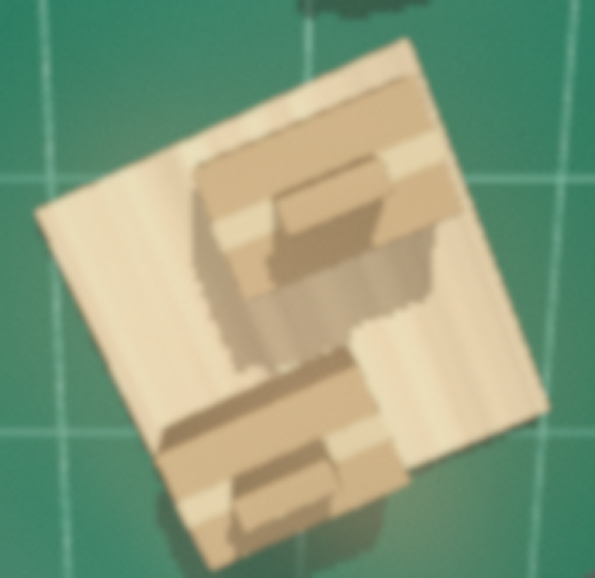

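View pics/x1.png

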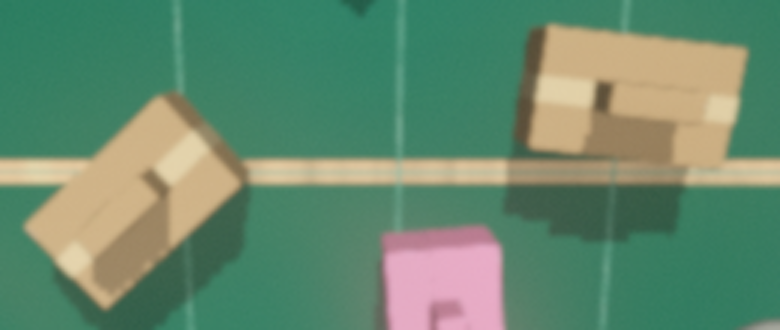

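The corners are clear in the crops. Next I need the second-view crop of the loose cartons (w4) and the tab.

```bash
python3 - <<'E'
from h import *
def crop(n,x,y,w,h,s):
    im=load(n)[0][y:y+h,x:x+w]; return cv2.resize(im,None,fx=s,fy=s,interpolation=cv2.INTER_CUBIC)
cv2.imwrite('pics/x4.png',crop('w4',100,125,245,105,3))
cv2.imwrite('pics/x5.png',np.vstack([crop('w5',150,30,270,165,1.8),crop('w6',200,30,270,165,1.8)]))
E
```

```text
(no output)
```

View pics/x4.png

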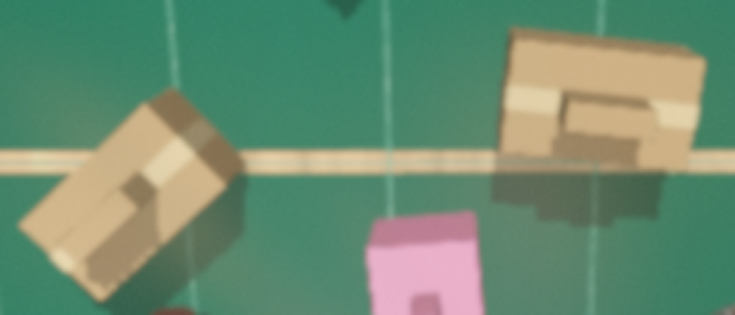

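View pics/x5.png

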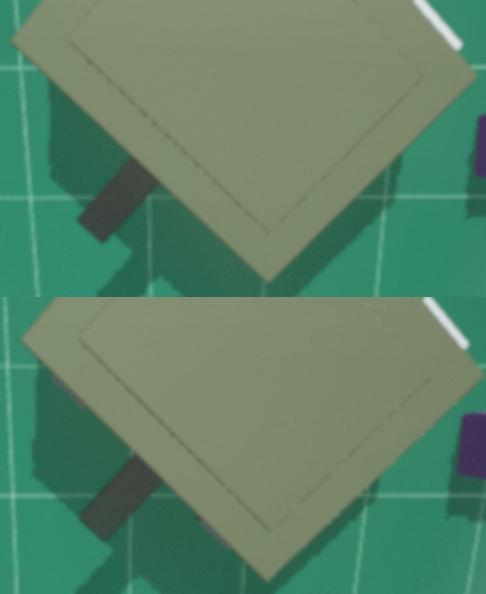

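```bash
cat > m1.py <<'E'
from h import *
def go(n1,o1,s1,n2,o2,s2,pts):
    c1=load(n1)[1];c2=load(n2)[1];out={}
    for k,(a,b) in pts.items():
        x,r=tri([c1,c2],[np.array(a)/s1+o1-(0.5-0.5/s1),np.array(b)/s2+o2-(0.5-0.5/s2)]); out[k]=x; print(k,x.round(1),'res',round(max(r),1))
    return out
P=go('w2',np.array([140,80]),3.5,'w3',np.array([185,60]),3.5,{
'A':((42,201),(36,212)),'B':((403,31),(409,39)),'C':((553,395),(549,409)),
'2TL':((180,158),(197,163)),'2TR':((393,72),(413,77)),'2BR':((441,203),(463,213)),'2BL':((238,291),(248,301)),
'1TL':((152,442),(158,455)),'1TR':((350,355),(347,372)),'1BR':((405,465),(410,480)),'1BL':((216,552),(215,570))})
Q=go('w1',np.array([140,80]),3,'w4',np.array([100,125]),3,{
'aL':((25,226),(22,223)),'aT':((160,97),(150,103)),'aR':((237,183),(225,187)),'aB':((107,310),(103,300)),
'bTL':((548,27),(512,36)),'bTR':((747,47),(706,60)),'bBR':((722,168),(690,170)),'bBL':((530,150),(500,157))})
K=go('w5',np.array([150,30]),1.8,'w6',np.array([200,30]),1.8,{
'F':((12,40),(23,40)),'N':((268,282),(268,283)),'R':((475,76),(483,78)),
't1':((79,219),(80,221)),'t2':((103,242),(105,243)),'t3':((132,160),(136,160)),'t4':((158,185),(160,183))})
ang=lambda a,b: float(np.degrees(np.arctan2(*(b-a)[1::-1])))
print('board mid AC',(P['A']+P['C'])/2,'AB',np.linalg.norm(P['B']-P['A']),ang(P['A'],P['B']),'BC',np.linalg.norm(P['C']-P['B']),ang(P['C'],P['B'])-90)
m=lambda D,ks: sum(D[k] for k in ks)/len(ks)
for n in '12': 
    ks=[n+s for s in('TL','TR','BR','BL')]; print('laid',n,m(P,ks),ang(P[ks[0]],P[ks[1]]),ang(P[ks[3]],P[ks[2]]))
print('a',m(Q,['aL','aT','aR','aB']),ang(Q['aL'],Q['aT']),ang(Q['aB'],Q['aR']),np.linalg.norm(Q['aL']-Q['aT']))
print('b',m(Q,['bTL','bTR','bBR','bBL']),ang(Q['bTL'],Q['bTR']),ang(Q['bBL'],Q['bBR']))
print('case front dir',ang(K['N'],K['R']),ang(K['F'],K['N'])+90,np.linalg.norm(K['F']-K['N']),np.linalg.norm(K['R']-K['N']))
E
python3 m1.py
```

```text
A [ 444.3 -212.3   13. ] res 0.4
B [ 581.  -150.7   12.9] res 0.0
C [ 639.8 -286.1   20.4] res 0.5
2TL [ 506.2 -192.1   60.2] res 0.0
2TR [ 577.7 -164.5   50.9] res 0.3
2BR [ 594.1 -207.2   64. ] res 0.8
2BL [ 523.2 -238.7   54.4] res 0.1
1TL [ 491.6 -291.9   62.7] res 0.0
1TR [ 561.  -270.4   22.4] res 0.3
1BR [ 582.2 -303.8   53.7] res 0.1
1BL [ 511.2 -338.8   53.6] res 0.2
aL [386.3 -18.1  38.6] res 0.1
aT [445.2  34.4  32.7] res 0.4
aR [4.775e+02 3.000e-01 4.410e+01] res 0.8
aB [418.5 -54.5  38.9] res 0.2
bTL [601.2  63.   40.9] res 0.9
bTR [680.3  54.6  45.3] res 0.4
bBR [677.9   6.2  39.3] res 0.6
bBL [595.5  15.   51.9] res 0.3
F [377.4 308.4 116.2] res 0.6
N [533.6 160.  117.5] res 0.2
R [653.4 287.6 115.6] res 0.1
t1 [409.9 199.9 108.1] res 0.2
t2 [426.2 186.7 116.7] res 0.2
t3 [445.7 238.5 110.1] res 0.5
t4 [461.8 223.  106.7] res 1.2
board mid AC [ 542.0488215  -249.15127045   16.68560855] AB 149.94752140636376 24.232157274689424 BC 147.75924347520512 23.486711693333135
laid 1 [ 536.51470952 -301.24537872   48.11499423] 17.246666828752026 26.286144406859833
laid 2 [ 550.32848556 -200.62270089   57.37466124] 21.124691106183246 23.961970682150206
a [431.87723727  -9.48741836  38.60054232] 41.7229078453803 42.90013458234217 79.13178394864626
b [638.70773016  34.71690938  44.34690887] -6.087727790585411 -6.102751139465135
case front dir 46.81925668334616 46.48335266890221 215.50787937308732 175.003408378405
```

The triangulated heights agree with the text: about 13 for the board, 56 for the laid tops, 41–44 for the loose tops and 112–116 for the lid. For better xy I'll now cast the same pixels onto those planes.

```bash
cat > m2.py <<'E'
exec(open('m1.py').read().split("ang=lambda")[0].replace("def go","def go0").replace("P=go(","P=go(").split("P=go")[0])
def go(n1,o1,s1,n2,o2,s2,pts):
    c1=load(n1)[1];c2=load(n2)[1];out={}
    for k,(a,b) in pts.items():
        z=12 if k in'ABC' else 56 if k[0] in '12' else 44 if k[0] in 'ab' else 112 if k in 'FNR' else 113
        x1=plane(c1,np.array(a)/s1+o1-(0.5-0.5/s1),z);x2=plane(c2,np.array(b)/s2+o2-(0.5-0.5/s2),z); out[k]=(x1+x2)/2; print(k,out[k].round(1),'diff',(x1-x2)[:2].round(1))
    return out
exec("P=go"+open('m1.py').read().split("P=go",1)[1])
E
python3 m2.py
```

```text
A [ 444.  -212.4   12. ] diff [ 0.1 -0.8]
B [ 581.1 -150.7   12. ] diff [-0.1 -0. ]
C [ 641.5 -288.3   12. ] diff [-0.7 -1.5]
2TL [ 505.8 -192.4   56. ] diff [-0.6 -0.2]
2TR [ 577.4 -164.5   56. ] diff [0.6 0.7]
2BR [ 595. -208.   56.] diff [-1.7  1.1]
2BL [ 523.3 -238.4   56. ] diff [0.2 0.2]
1TL [ 490.6 -294.1   56. ] diff [-1.  -0.3]
1TR [ 560.3 -262.4   56. ] diff [4.3 2.1]
1BR [ 582. -303.   56.] diff [0.3 0.3]
1BL [ 511.4 -337.8   56. ] diff [0.3 0.5]
aL [388.4 -16.8  44. ] diff [-0.8 -0.7]
aT [448.   35.8  44. ] diff [-2.2 -1. ]
aR [4.775e+02 3.000e-01 4.400e+01] diff [-1.2  1.2]
aB [420.1 -52.8  44. ] diff [-0.5 -0.9]
bTL [600.8  63.2  44. ] diff [ 0.7 -1.7]
bTR [680.7  54.5  44. ] diff [-0.5  0.8]
bBR [676.4   7.1  44. ] diff [-1.6  0.2]
bBL [596.3  13.6  44. ] diff [0.7 1.6]
F [376.6 308.8 112. ] diff [-0.6 -1.1]
N [534.8 158.5 112. ] diff [-0.8 -0.3]
R [655.3 287.8 112. ] diff [-0.6 -0.3]
t1 [410.4 200.7 113. ] diff [0.8 0.3]
t2 [426.  185.9 113. ] diff [-0.6 -0.3]
t3 [445.8 238.7 113. ] diff [ 0.4 -1.1]
t4 [461.6 223.7 113. ] diff [ 1.  -2.3]
board mid AC [ 542.76525967 -250.34397442   12.        ] AB 150.27411311530793 24.232068989625663 BC 150.33347744249895 23.697569802635982
laid 1 [ 536.08866334 -299.33425451   56.        ] 24.44628450657 26.271078982984374
laid 2 [ 550.37397414 -200.83151648   56.        ] 21.272820508726745 22.982496695221975
a [433.48594536  -8.38246698  44.        ] 41.42121848101392 42.774329009264505 79.48031163336667
b [638.57180371  34.60823577  44.        ] -6.245340806004117 -4.638420784017099
case front dir 47.03216259856099 46.461615249775626 218.30137695806235 176.757043956761
```

Board centre is (542.8,-250.3) at yaw 24°, and the laid cartons sit at their nominal spots. Picking carton a now.

```bash
cat >> h.py <<'E'
BC=np.array([542.8,-250.3]); BY=np.radians(24.0)
def bw(x,y): c,s=np.cos(BY),np.sin(BY); return BC+[c*x-s*y,s*x+c*y]
def say(t=''):
    s=env.read_state(); print(t,round(s['time_s'],2),s['tool_pos'].round(1),s['force'].round(1),round(s['width'],1))
E
python3 - <<'E'
from h import *
q=down(np.radians(42.1-90)); p=(433.5,-8.4)
env.reach((*p,190),q); say('above')
print(env.ik((*bw(-43,27),250),down(BY)),env.read_state()['qpos'])
set_gripper(50); say('o')
print(env.move_l((*p,129),rate=80,f_stop=8)); env.hold(.1); say('down')
set_gripper(0); say('grip')
env.move_l((*p,230),rate=120); env.hold(.1); say('lift'); shot('g1')
E
```

```text
above 6.62 [434.5  -8.1 190.6] [-0.1 -0.4 -0.2] 87.6
[-4.80194846e-01  3.82318532e-01  1.83862527e+00 -4.44089210e-16
  9.20648852e-01 -8.99073866e-01] [-4.60766533e-02  3.36246620e-01  2.11694389e+00  1.49675048e-04
  6.86817969e-01  7.88779085e-01]
o 7.38 [433.5  -8.4 190. ] [-0.1  0.7  1.2] 49.9
False
down 8.38 [433.8  -8.4 129.4] [-0.5 -0.3  0.5] 49.9
grip 9.06 [433.4  -8.4 128.9] [-0.4 -0.7 -2.2] 11.9
lift 10.15 [433.   -8.4 229.3] [-0.3 -0.5 -2.1] 11.7
```

View pics/g1.png

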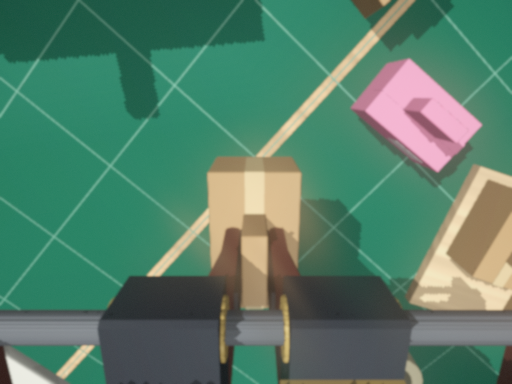

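The carton is held squarely (end edge at about row 168, columns 210–300). I'll compare that with the predicted end edge to get the offset along the ridge, then place it.

```bash
python3 - <<'E'
from h import *
p=viewer.camera_params('wrist'); c=(p['fx'],p['fy'],p['cx'],p['cy'],p['tool_from_camera'])
for x in (36,40,44): print(x,proj(c,(x,-24,85)).round(1),proj(c,(x,24,85)).round(1))
im=load('g1')[0]; cv2.imwrite('pics/g1c.png',cv2.resize(im[145:285,190:320],None,fx=4,fy=4,interpolation=cv2.INTER_CUBIC))
E
```

```text
36 [207.  178.6] [300.5 178.7]
40 [206.7 171. ] [300.9 171.1]
44 [206.4 163.3] [301.2 163.4]
```

View pics/g1c.png

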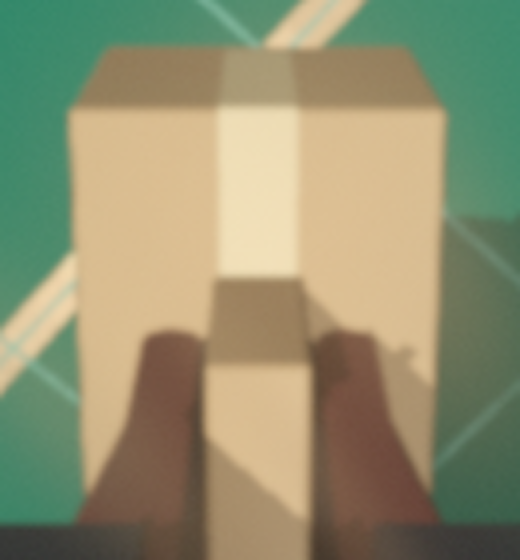

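The edge is at row 171.7 against a prediction of 171.0, so the offset is under 1 mm. Placing it.

```bash
python3 - <<'E'
from h import *
q=down(BY); p=bw(-43,27)
env.reach((*p,245),q); env.hold(.1); say('above')
env.move_l((*p,155),rate=120); env.hold(.1)
print(env.move_l((*p,140),rate=40,f_stop=5)); env.hold(.15); say('low')
set_gripper(36); say('rel')
env.move_l((*p,240),rate=150)
p=(638.6,34.6); env.reach((*p,190),down(np.radians(84.5))); env.hold(.1); say('b')
set_gripper(50)
print(env.move_l((*p,129),rate=80,f_stop=8)); env.hold(.1); say('down')
set_gripper(0); say('grip')
env.move_l((*p,240),rate=120); env.hold(.1); say('lift'); im,_=shot('g2'); cv2.imwrite('pics/g2c.png',cv2.resize(im[145:285,190:320],None,fx=4,fy=4,interpolation=cv2.INTER_CUBIC))
cv2.imwrite('pics/b_side.png',viewer.camera('side'))
E
```

```text
above 11.79 [ 492.5 -242.5  244.9] [-0.1 -0.1 -1.5] 12.0
True
low 13.33 [ 492.5 -243.2  140.6] [ 0.7 -0.9  2. ] 11.9
rel 13.92 [ 492.2 -242.9  140.6] [ 0.9  0.5 -0.1] 36.1
b 16.04 [638.4  33.1 190.2] [0.5 0.  1. ] 36.3
False
down 17.5 [639.   34.6 129.7] [ 0.5 -0.3 -0.8] 50.1
grip 18.18 [638.6  34.6 129. ] [ 0.1 -0.   0.5] 12.0
lift 19.35 [638.1  34.6 238.9] [-0.1 -0.8 -0.2] 11.5
```

View pics/g2c.png

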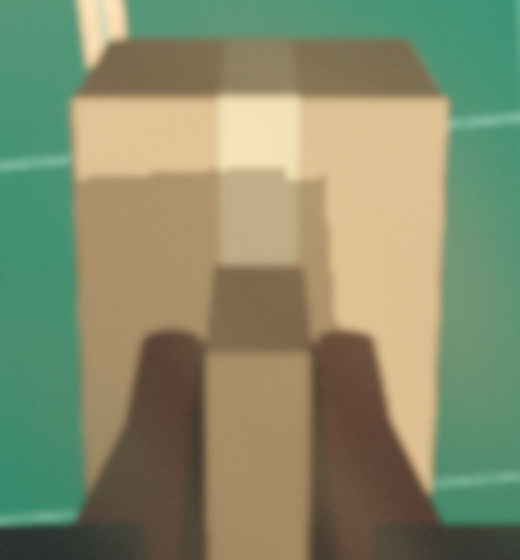

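View pics/b_side.png

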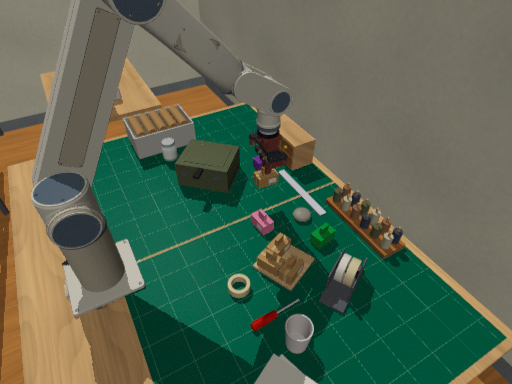

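The side view shows the first carton on the board beside the laid ones. Carton b is gripped with a +1.1 mm offset along the ridge. I'll check the first placing from above before lowering.

```bash
python3 - <<'E'
from h import *
env.reach((575,-330,330),down(BY)); env.hold(.15); im,_=shot('v1'); say()
cv2.imwrite('pics/v1c.png',cv2.resize(im[0:200,100:400],None,fx=2.6,fy=2.6,interpolation=cv2.INTER_CUBIC))
E
```

```text
21.07 [ 575.5 -328.9  329.7] [-0.3  0.2 -1. ] 11.8
```

View pics/v1c.png

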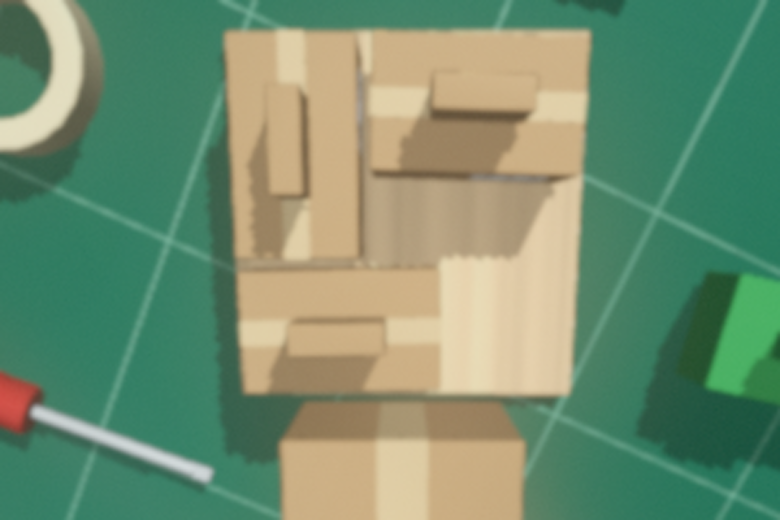

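The first carton sits in its place with clear gaps. I'll check the remaining slot's edges in the board frame, then place b.

```bash
python3 - <<'E'
from h import *
c=load('v1')[1]
def b(u,v,z=56):
    w=plane(c,(u/2.6+100-.3,v/2.6-.3),z)[:2]-BC; cc,s=np.cos(BY),np.sin(BY); return np.array([cc*w[0]+s*w[1],-s*w[0]+cc*w[1]]).round(1)
print('laid2 edge',b(373,172),b(583,177),'laid1 right',b(440,268),b(440,392),'placed',b(226,31),b(357,31),b(358,260),b(237,260))
p=bw(43,-27-1.1); q=down(BY)
env.reach((*p,245),q); env.hold(.15); say('above')
env.move_l((*p,155),rate=120); env.hold(.1)
print(env.move_l((*p,140),rate=40,f_stop=5)); env.hold(.15); say('low')
set_gripper(36); say('rel')
env.move_l((*p,240),rate=150); 
env.reach((575,-330,330),q); env.hold(.15); im,_=shot('v2'); say()
cv2.imwrite('pics/v2c.png',cv2.resize(im[0:200,100:400],None,fx=2.6,fy=2.6,interpolation=cv2.INTER_CUBIC))
E
```

```text
laid2 edge [-12.8  18.2] [67.4 16.6] laid1 right [ 13.3 -17.1] [ 14.  -66.1] placed [-66.3  66.5] [-18.3  66.6] [-18.9 -14.2] [-66.3 -14.3]
above 21.74 [ 594.4 -260.1  247.1] [ 0.5  0.2 -0.9] 11.5
True
low 23.28 [ 593.5 -258.5  140.7] [ 0.3 -0.3  3.5] 11.9
rel 23.87 [ 593.1 -258.3  140.4] [ 0.2  0.4 -0.4] 35.9
 25.43 [ 574.7 -328.6  327.7] [ 0.4 -0.6 -0.1] 36.3
```

View pics/v2c.png

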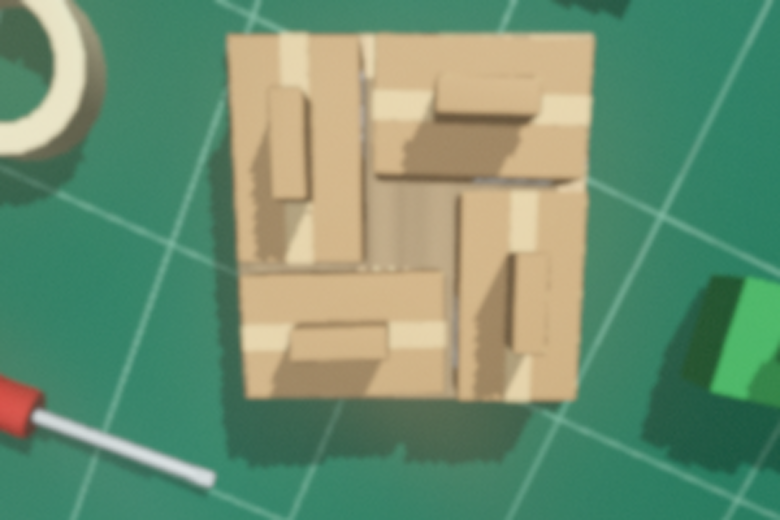

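The v2 view shows all four cartons in a clean pinwheel round a square gap, with nothing touching. Next is the lid tab: grip point about (429.8,205.8,106), case yaw 46.7°.

```bash
cat >> h.py <<'E'
CY=np.radians(46.7); FW=-np.array([np.cos(CY),np.sin(CY)]); TAB=np.array([429.8,205.8]); HG=TAB-218*FW
def arc(a,dz=0,da=0):
    f=218*np.cos(a)-6*np.sin(a); z=100+218*np.sin(a)+6*np.cos(a); return np.array([*(HG+FW*f),z+61])
E
python3 - <<'E'
from h import *
q=down(CY-np.pi/2)
print([env.ik(arc(np.radians(a)),q) is not None for a in range(0,66,6)])
env.reach((*TAB,240),q); set_gripper(56); say('above'); im,c=shot('t1')
p=viewer.camera_params('wrist'); print('tab pt proj',proj(c,(*TAB,113)).round(),[proj(c,(*(TAB+FW*17+s*12*np.array([-FW[1],FW[0]])),113)).round() for s in(1,-1)])
E
```

```text
[True, True, True, True, True, True, True, True, True, True, True]
above 27.98 [429.8 205.8 240. ] [-0.3  0.9 -0.4] 56.2
tab pt proj [254. 216.] [array([271., 239.]), array([236., 239.])]
```

View pics/t1.png

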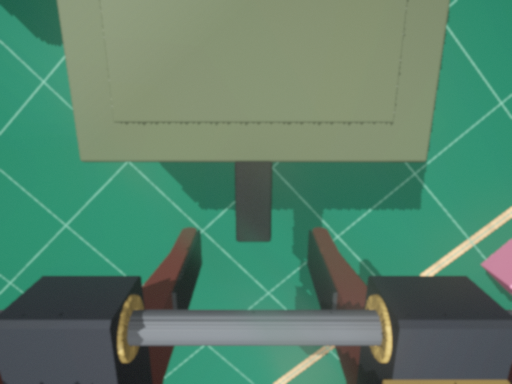

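The tab end appears at row 240, columns 237–271, which matches the prediction. Gripping and starting the lift.

```bash
python3 - <<'E'
from h import *
print(env.move_l((*TAB,167),rate=80,f_stop=8)); say('down')
set_gripper(0); env.hold(.1); say('grip')
for a in (4,8,12):
    env.move_l(arc(np.radians(a)),rate=50); say(a)
shot('l1')
E
```

```text
False
down 29.1 [430.  205.9 167.3] [ 0.4 -0.7  0.8] 56.3
grip 29.8 [429.4 206.2 167.1] [-3.3  4.3  3.2] 24.0
4 30.26 [430.1 206.9 182. ] [-1.5  5.5 -5. ] 24.1
8 30.72 [431.4 208.3 197.2] [-1.9  4.4 -4.9] 24.2
12 31.18 [433.5 210.5 212.2] [-0.5  5.1 -4.4] 23.8
```

View pics/l1.png

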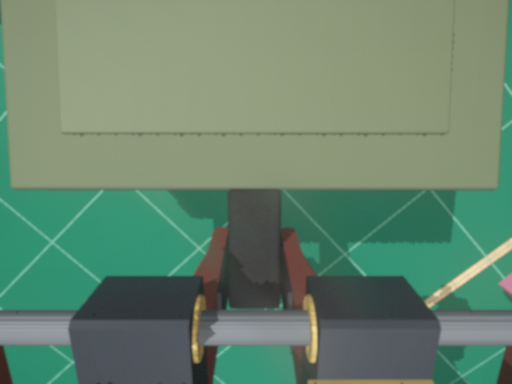

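The lid is following, with about 5 N of load. Continuing to 60°.

```bash
python3 - <<'E'
from h import *
for a in range(18,61,6):
    env.move_l(arc(np.radians(a)),rate=55); say(a)
env.hold(.4); say('hold'); shot('l2')
for n in('side','scene'): cv2.imwrite(f'pics/e_{n}.png',viewer.camera(n))
s=env.read_state(); f=(s['tool_pos'][:2]-HG)@FW; z=s['tool_pos'][2]-61-100; print('angle est',np.degrees(np.arctan2(z,f)-np.arctan2(6,218)), np.hypot(f,z))
E
```

```text
18 31.79 [438.1 215.4 234.7] [-2.2  5.1 -3.9] 23.9
24 32.36 [444.1 221.7 255.7] [-1.3  5.7 -5.5] 24.0
30 32.92 [451.7 229.8 276. ] [-1.5  5.1 -5.6] 23.7
36 33.49 [460.8 239.4 294.9] [-2.7  5.9 -5.9] 23.8
42 34.06 [471.1 250.3 312.3] [-3.4  6.5 -5.6] 24.1
48 34.62 [482.6 262.5 328.1] [-2.5  5.8 -5.8] 23.8
54 35.19 [495.1 275.8 341.9] [-3.1  5.8 -5.8] 24.0
60 35.76 [508.4 289.8 353.5] [-4.1  5.5 -6.8] 23.7
hold 36.16 [508.3 289.8 353.5] [-2.9  6.3 -8.5] 23.8
angle est 60.264604087982455 218.3498661239503
```

View pics/l2.png

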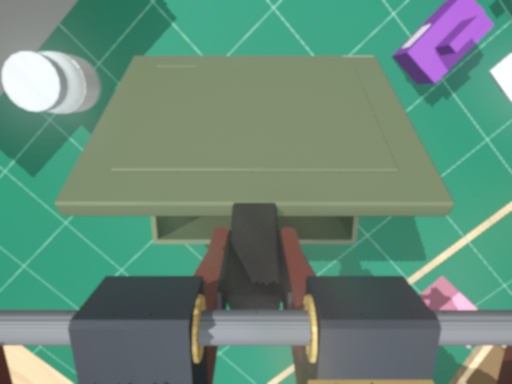

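View pics/e_side.png

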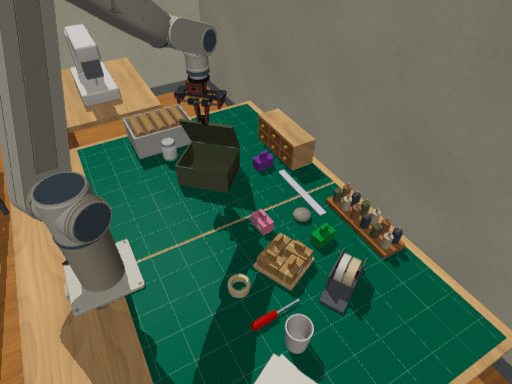

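View pics/e_scene.png

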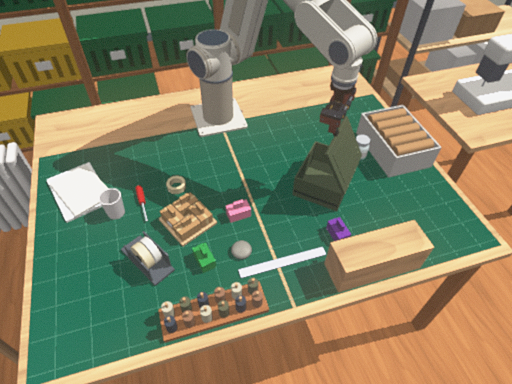

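The lid is up and the pinwheel is undisturbed. As a check independent of the arm's position, I'll cast the lid's front corners from l2 onto the lid's arc.

```bash
python3 - <<'E'
from h import *
im,c=load('l2'); Y=np.array([-FW[1],FW[0]])
cv2.imwrite('pics/l2c.png',cv2.resize(im[190:230,40:240],None,fx=4,fy=4,interpolation=cv2.INTER_CUBIC))
for a in (54,57,60,63,66):
    r=np.radians(a); P=lambda f,u,y: np.array([*(HG+FW*(f*np.cos(r)-u*np.sin(r))+Y*y),100+f*np.sin(r)+u*np.cos(r)])
    print(a,[proj(c,P(180,u,y)).round(1).tolist() for u in(12,0) for y in(110,-110)],proj(c,P(0,12,110)).round(1))
E
```

```text
54 [[443.5, 220.6], [65.8, 220.2], [434.8, 231.2], [74.5, 230.9]] [376.1  52.8]
57 [[450.5, 210.2], [59.0, 209.8], [441.4, 222.6], [67.9, 222.2]] [375.9  52.5]
60 [[457.5, 198.4], [52.0, 198.0], [448.3, 212.6], [61.1, 212.2]] [375.7  52.1]
63 [[464.7, 185.0], [44.9, 184.6], [455.3, 201.2], [54.2, 200.8]] [375.6  51.8]
66 [[471.9, 170.1], [37.7, 169.7], [462.4, 188.3], [47.1, 187.9]] [375.4  51.6]
```

View pics/l2c.png

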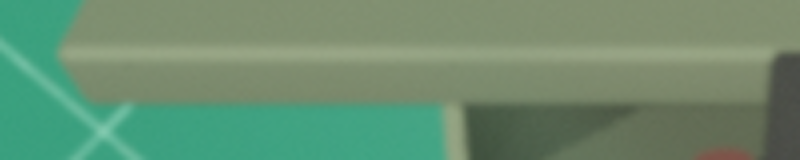

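The camera gives about 59° and the arm position 60.3°, both well within tolerance. Signing off while holding.

```bash
python3 - <<'E'
from h import *
s=env.read_state(); print(abs(s['dq']).max()); say()
print(workorder.sign_off()); say('end')
E
```

```text
0.002178079767184226
 36.31 [508.3 289.8 353.5] [-2.9  5.8 -7.9] 24.0
the job is handed in; nothing more can be done
None
the job is handed in; nothing more can be done
```

The board's layer is finished and I handed the job in at 36.3 s with the lid held open at about 60°. The sign-off gave no verdict, so the results below are my own checks.

- **Cartons:** I lifted both loose cartons by their ridges and set them into the two empty places while the case was still shut. The wrist picture afterwards shows all four as a clean pinwheel with open gaps. By measurement, the first carton is within about 1 mm of its place. The second I judged only from the picture, after allowing for a 1.1 mm offset in the grip.
- **Lid:** I then raised the lid by its tab, and the fingers were still gripping it at hand-in (opening 24 mm, about 8 N vertical load, arm at rest). The arm's position gives 60.3°, and the lid's edges in the wrist picture give about 59°. Both are well within the 6.8° allowed.
- **Other things:** The last side and scene pictures show the pinwheel intact and nothing else visibly moved. I didn't measure the bystanders.
- **Disagreements:** Some heights measured from two views were off, mainly for partly hidden corners. One laid carton's corner came out at 22 mm instead of 56 mm, and the lid averaged about 116 mm instead of 112 mm. I used the stated heights for the final positions, and the two views then agreed to about 2 mm for everything except that hidden corner.

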